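# Show the back of a miniature chest to the inspection camera

### The job

Wind the red handwheel clockwise (seen from above) until the carriage with the little chest is home against its red end stop and leave it there. Then take hold of the sprung mirror and turn it until the inspection camera, looking into the middle of the mirror, sees the orange dot on the back of the chest there. Finish still gripping the mirror at that angle, because it springs back when let go, and leave everything else on the bench where it stands.

Things in the scene. Friction and masses are not known exactly. Their poses are not given: they have to be found in the camera images.
- stage: Fixed slide stage: flat aluminium base 270 x 100 mm, steel rail along its own x axis (away from the robot at yaw 0); origin on the bench under the middle of the rail; z up. The red end stop, 90 mm wide, 67 mm high, is at its +x end, 116 to 134 mm from the origin. A grey gear housing 80 mm high at x = -40, y = -130 mm carries the handwheel. Pose varies.
- carriage (a joint): Travel of the carriage along the stage's +x, in m: 0 at the far end from the stop, 0.080 exactly when it touches the stop. The wheel drives it by rack and pinion: 12 mm for each radian (75 mm a turn), clockwise from above moves it to the stop. It stays where it is left. Starts 5 to 40 mm along.
- stop (a point): Centre of the face of the stop's black rubber bumper, which the carriage touches (the carriage block is 90 mm long, 84 mm wide, its top 52 mm above the bench; the chest on it is 84 x 56 mm and reaches 143 mm above the bench, an orange label on top of it 3 mm higher).
- hub (a point): Top centre of the handwheel's hub, on its vertical axis, 104 mm above the bench. The red wheel rim has 50 mm radius and spans 88 to 100 mm above the bench. Turning it needs about 0.05 N m; it turns 6.67 rad in all between its ends.
- crank_grip (a point): Grip point of the black crank handle of the wheel: an upright, freely revolving knob 20 mm across and 42 mm high (103 to 145 mm above the bench), 45 mm from the wheel's axis; this point is on the knob's axis 127 mm above the bench. It circles the hub as the wheel turns.
- dot (a point): Centre of the orange dot, 28 mm across, 100 mm above the bench, on the white back of the grey dolls'-house chest that is fixed on the carriage. The back faces the stage's +y. It moves with the carriage; in the stage's frame it is at x = -15 mm + travel, y = 31.5 mm. An orange label lies on the chest's top next to the same edge.
- rig: Fixed mirror rig: round steel foot 84 mm across, bar along its own +x axis to the camera; origin on the bench under the mirror's axis; z up. The black camera (36 x 56 x 50 mm, centre 230 mm along +x, top 125 mm above the bench) looks along the rig's -x straight at the middle of the mirror. Pose varies.
- lens (a point): Centre of the front of the camera's lens: 198 mm from the mirror's axis along the rig's +x, 100 mm above the bench.
- mirror: Upright mirror, blue frame 68 x 78 mm, glass 60 mm wide, 72 mm high, turning about a vertical axis in the glass. x: normal out of the reflecting side; origin on the axis 55 mm above the bench. At rest x points at the lens; it turns to 0.2 rad anticlockwise or 1.3 rad clockwise (from above). A spring, 0.10 N m per rad, returns it to rest.
- tab (a point): Grip point of the mirror's yellow tab, on the turning axis, 162 mm above the bench. The tab is a flat block above the glass: 12 mm thick along the mirror's x (normal), 30 mm wide along its y, 138 to 180 mm above the bench.
- view_line (a point): Middle of the mirror, 100 mm above the bench; its x axis is the camera's line of sight after reflection in the mirror. A brass pointer with an orange tip (75 mm long, just above the rig's foot), geared to turn twice the mirror's angle, shows this direction. When it aims at the dot, the normal halves the angle from here between lens and dot, and the camera sees the dot mid-mirror.
- jug: Bystander: white mug, 68 mm across, 85 mm high; origin under its centre.
- paint_a: Bystander: small amber paint jar with a red cap, 34 mm across, 62 mm high; origin under its centre.
- paint_b: Bystander: small clear paint jar with a green cap, 34 mm across, 62 mm high; origin under its centre.
- brush_pot: Bystander: steel pot 64 mm across, 85 mm high, with brushes up to 177 mm; origin under its centre.
- chair: Bystander: dolls'-house chair with a yellow seat, 52 mm wide, 87 mm high; origin under the seat's centre.
- screwdriver: Bystander: screwdriver 160 mm long lying along its x axis.

How it is judged (in metres and radians):
On the way, in this order (a step that is already met when the one before it is completed fails the run):
1. the carriage is wound home against its stop (value of joint carriage above 0.077 m), for 0.2 s.
2. the mirror, held by the fingers, shows the dot to the camera (y of dot in the frame of view_line between -0.03 and 0.03 m and x of dot in the frame of view_line above 0.1 m and contact force between the fingers and mirror above 0.5 N), for 0.3 s.
At the end, for the whole second after the job is handed in: The carriage is within 3 mm of its stop; the camera's reflected line of sight passes within 30 mm of the dot's centre (the mirror is within about 3 degrees of the exact angle); the fingers still hold the mirror (over 0.5 N) and it is still; bystanders have moved less than 30 mm (all of step 2 and value of joint carriage above 0.077 m and angular speed of mirror below 0.15 rad/s); the arm keeps its last pose, push and grip.
It fails at once if a bystander is pushed more than 30 mm (distance of any of jug, paint_a, paint_b, brush_pot, chair, screwdriver from where it was at the start of the episode above 0.03 m).
It also fails if it takes over 54 s, if anything falls off the work surface, if the arm or the gripper's body presses on something with over 40 N, if the wrist force passes 120 N, or if a joint passes its speed limit or range.

### The arm

A 6-joint arm with a two-finger parallel gripper is mounted at the origin on the work surface. World frame = base frame: x ahead of the robot, y to its left, z up, the work surface at z = 0. Lengths are in m, angles in degrees, forces in N, time in s.
With the tool pointing down it reaches from about 0.35 to 0.875 m from the base axis. Payload 4.2 kg.
Tool frame: the origin (TCP) lies midway between the tips of the shut fingers; the grasp point (between the pads) lies 19 mm behind it (tcp_to_grasp is the distance from the TCP to the grasp point, in m); z points along the fingers, y is the line along which they close (so a half turn about z gives the same grasp; the last joint's range is limited). The gripper opens to 87 mm and grips with 3 to 60 N. Pads are 19 mm wide; open, the fingers measure 117 mm over their backs; the gripper's body (75 mm by 190 mm) begins 51 mm behind the grasp point.
Start: joints at [88.671, 22.042, 0.453, 0, -68.411, -14.817], TCP at [0.174, 0.6, 0.223] pointing down, gripper open.
Joint ranges: [-179.83, 179.83], [-69.29, 118.12], [-61.27, 80.66], [-181.25, 117.63], [-171.15, -9.14], [-177.46, 177.46]. Speed limits (degrees/s): [159.86, 159.86, 180, 180, 180, 180].

### API

Orientations are given as [roll, pitch, yaw] about the fixed x, y, z axes, in that order (R = Rz(yaw) Ry(pitch) Rx(roll)).
In Python, from rig import * gives the robot as it stands.
- The arm moves only by the tool move_arm, never from a script. Its arguments are lists of equal length, an entry for each row: "xyz": the shift along the world's x, y, z in cm, a list of three; "dr": the turn, a rotation vector about the world's x, y, z in degrees, a list of three; "jaw": the opening, from -1 (shut) to 1 (fully open). A call has 1 to 10 rows; each row is the pose to reach, as a shift and turn from the pose commanded when the call began; what a row does not reach only later rows make up. A row lasts 1/12 s, in which the tool goes at most 41.7 mm and 7.16 degrees, less where a joint would pass 70% of its speed; a pose out of reach is approached as far as the arm can. A call with a gripper value outside its range is refused whole. The fingers move at their own pace and stop on an object; the grip force is fixed at half the most. Time passes only in rows, so rows that repeat a pose let the fingers close. It gives the time, the measured TCP pose, the force, the opening and the grip force at its end, in the units of the state.
- observe(): the state, without advancing time (a new reading comes with each control period).
- get_image(name): name is "side" or "top" or "wrist"; returns a dict with "frame" (384x512x3 uint8, blue, green, red), "fx", "fy", "cx", "cy" (pixels), "extrinsics" (4x4, takes a point from camera to world coordinates); the wrist camera has in their place "hand_eye" (4x4, takes a point from camera to tool coordinates, whose origin is the TCP and whose axes are the flange's). Camera axes: x right, y down, z forward; pixel columns grow to the right and rows downward; lengths in m; the calibration is good to about 2 mm. A picture is of the moment at which its call begins: read the wrist's pose just before it. There is no depth.
- close_job(): hands the job in; it is judged then, once.
The state is a dict: "t": time; "joint_pos": joint angles; "qd": joint speeds; "joint_torque": joint torques, N m; "tcp_pos": TCP position; "tcp_rot": TCP orientation; "force": force on the tool from outside, world axes, zero at the start; "wrist_torque": the same for the moment, N m; "opening": finger opening in m; "gripper_force": force on a finger pad.
Only numpy, scipy, OpenCV 4.12 (cv2) and the standard library are available. Lean on these libraries where they do the work, as an engineer would, in place of code of your own. Each camera call takes 0.05 s, during which the arm holds its last target. There are 200 camera calls.

## Working session

There is one attempt and no reset: what is moved stays moved. The work goes in short steps, Python scripts to look and compute and a tool call to move; the robot and the scene stay as the last step left them, time stands still between calls to the robot, and variables do not carry over. Pictures are saved under pics/ and viewed, at most 10 in all, crops included, and the job is handed in when it is done.

Besides the shell and the picture viewer there is one more tool, called as name(argument=value, ...) on one line, values as JSON. move_arm: Moves the arm, as the interface text tells. Its arguments: {"type":"object","properties":{"xyz":{"type":"array"},"dr":{"type":"array"},"jaw":{"type":"array"}},"required":["xyz","dr","jaw"]}

```bash
mkdir -p pics; ls; cat > h.py <<'E'
from rig import *
import numpy as np, cv2
from scipy.spatial.transform import Rotation as R
def cam(name,save=None):
    s=observe(); d=get_image(name)
    if 'extrinsics' in d: T=np.array(d['extrinsics'])
    else:
        W=np.eye(4); r=np.array(s['tcp_rot']); W[:3,:3]=R.from_euler('xyz',r,degrees=True).as_matrix(); W[:3,3]=s['tcp_pos']
        T=W@np.array(d['hand_eye'])
    d['T']=T
    if save: cv2.imwrite(save,d['frame']); np.savez(save.replace('.png','.npz'),T=T,K=[d['fx'],d['fy'],d['cx'],d['cy']])
    return d
def load(save):
    z=np.load(save.replace('.png','.npz')); d=dict(zip(['fx','fy','cx','cy'],z['K'])); d['T']=z['T']; d['frame']=cv2.imread(save); return d
def ray(d,u,v):
    x=np.array([(u-d['cx'])/d['fx'],(v-d['cy'])/d['fy'],1.]); return d['T'][:3,3],d['T'][:3,:3]@x
def onz(d,u,v,z):
    o,r=ray(d,u,v); return o+r*(z-o[2])/r[2]
def proj(d,p):
    q=np.linalg.inv(d['T'])@np.append(p,1); return np.array([d['fx']*q[0]/q[2]+d['cx'],d['fy']*q[1]/q[2]+d['cy']])
def tri(o1,r1,o2,r2):
    A=np.stack([r1,-r2],1); t=np.linalg.lstsq(A,o2-o1,rcond=None)[0]
    a=o1+r1*t[0]; b=o2+r2*t[1]; return (a+b)/2,np.linalg.norm(a-b)
E
python3 - <<'E'
from h import *
print(observe())
for n in ['top','side','wrist']:
    d=cam(n,f'pics/{n}0.png'); print(n,d['T'].round(3).tolist(),d['fx'])
E
```

```text
pics
{'t': 0.0, 'joint_pos': array([ 8.86704319e+01,  2.20905115e+01,  3.77796486e-01, -2.81869015e-02,
       -6.84121077e+01, -1.48171040e+01]), 'qd': array([-0.09324643,  0.06945413,  0.01138018,  0.06528744, -0.07066701,
       -0.03674679]), 'joint_torque': array([-3.57945628e-04, -3.90667534e+01,  1.87405694e+01,  4.21974421e+00,
        1.09288876e-02, -1.95763087e-04]), 'tcp_pos': array([0.17362274, 0.59975205, 0.22145079]), 'tcp_rot': array([ 1.79872629e+02, -6.60577025e-03, -1.61570640e+01]), 'force': array([ 0.04162078, -0.00363438,  0.86884126]), 'wrist_torque': array([-0.00928761, -0.05208336,  0.00144474]), 'gripper_force': 0.0, 'opening': 0.0870209586806843}
top [[0.016, -0.982, 0.186, 0.227], [-1.0, -0.018, -0.008, -0.005], [0.011, -0.186, -0.982, 1.828], [0.0, 0.0, 0.0, 1.0]] 498.10310391674693
side [[0.992, -0.086, 0.087, 0.446], [-0.122, -0.714, 0.69, -0.775], [0.003, -0.695, -0.719, 0.907], [0.0, 0.0, 0.0, 1.0]] 390.07744517307356
wrist [[-0.279, -0.928, -0.246, 0.24], [-0.96, 0.27, 0.07, 0.581], [0.002, 0.256, -0.967, 0.384], [0.0, 0.0, 0.0, 1.0]] 269.5786662344981
```

View pics/top0.png

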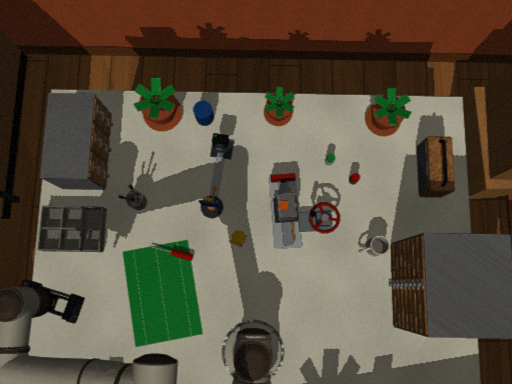

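View pics/side0.png

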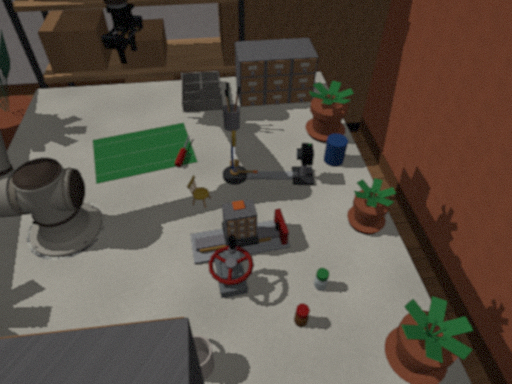

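The top view shows the wheel at about (325,217), the carriage with its orange label at (285,206), and the mirror at (211,206) with the camera at (221,146). In the side view the wheel is at (231,266), the mirror at (235,170) and the camera at (304,165). I'll crop in closer.

```bash
python3 - <<'E'
from h import *
t=cv2.imread('pics/top0.png');s=cv2.imread('pics/side0.png')
a=cv2.resize(t[130:255,195:345],None,fx=5,fy=5,interpolation=cv2.INTER_CUBIC)[:600]
a=cv2.resize(t[135:250,190:345],None,fx=2.58*2,fy=2.58*2,interpolation=cv2.INTER_CUBIC)
cv2.imwrite('pics/c1.png',cv2.convertScaleAbs(a[:600,:800],alpha=1.5,beta=20))
b=cv2.resize(s[130:300,185:330],None,fx=3.5,fy=3.5,interpolation=cv2.INTER_CUBIC)
cv2.imwrite('pics/c2.png',cv2.convertScaleAbs(b[:600,:800],alpha=1.8,beta=25))
print(a.shape,b.shape)
E
```

```text
(593, 800, 3) (595, 508, 3)
```

View pics/c1.png

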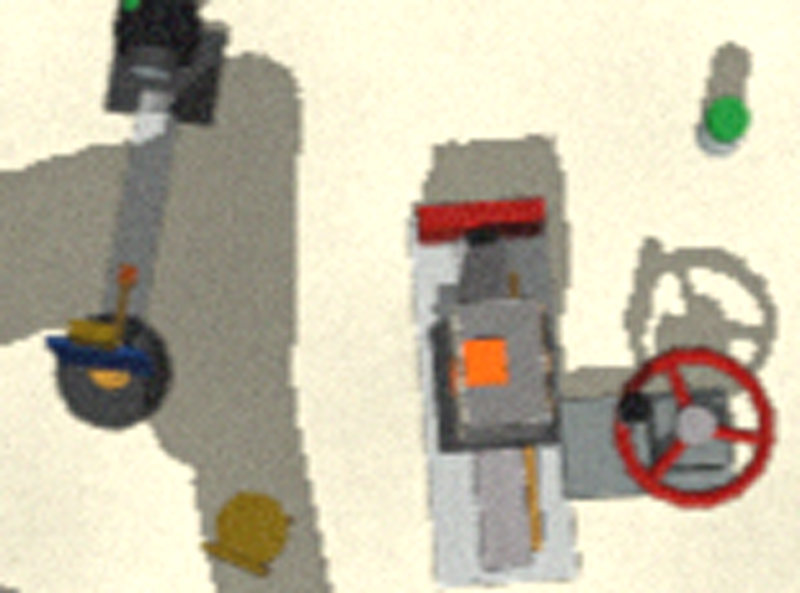

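View pics/c2.png

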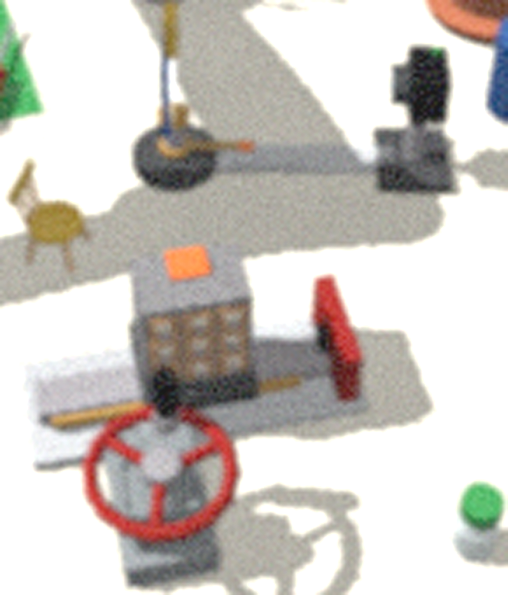

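In the crops the knob is at crop (635,407) in top and (163,388) in side. The hub is at (697,425) and (160,463), and the tab at (94,330) and (171,30). I'll triangulate these and fit the wheel rim.

```bash
python3 - <<'E'
from h import *
T=load('pics/top0.png');S=load('pics/side0.png')
tp=lambda x,y:(190+x/5.161-.0,135+y/5.161); sp=lambda x,y:(185+x/3.5,130+y/3.5)
def t2(n,a,b):
    p,e=tri(*ray(T,*tp(*a)),*ray(S,*sp(*b))); print(n,p.round(4),'err',e.round(4)); return p
t2('knob',(635,407),(163,388)); t2('hub',(697,425),(160,463))
t2('tab',(94,330),(171,30)); t2('label',(486,362),(188,262)); t2('pointer tip',(128,274),(247,146))
t2('cam',(150,40),(428,75))
for d,lo,hi in ((T,(300,195),(350,240)),(S,(205,240),(260,290))):
    h=cv2.cvtColor(d['frame'],cv2.COLOR_BGR2HSV); m=((h[...,0]<8)|(h[...,0]>172))&(h[...,1]>150)&(h[...,2]>50)
    mm=np.zeros_like(m);mm[lo[1]:hi[1],lo[0]:hi[0]]=m[lo[1]:hi[1],lo[0]:hi[0]]
    c=np.concatenate(cv2.findContours(mm.astype(np.uint8),0,1)[0]); e=cv2.fitEllipse(c); print(e,onz(d,*e[0],.094).round(4))
def rr(n,pts,z): 
    for p in pts: print(n,onz(T,*tp(*p),z).round(4))
rr('stopTop corners',[(417,205),(543,199)],.067)
rr('base corners near',[(436,585),(578,580)],.003); rr('base far-left',[(414,212)],.003)
rr('rail',[(505,570)],.02)
rr('label edge mid',[(465,362)],.146)
rr('chest corners (fl,fr,nr,nl)',[(460,303),(545,300),(553,425),(460,425)],.143)
rr('foot c',[(112,372)],.008)
rr('lens',[(150,72)],.1)
rr('tab corners',[(70,318),(117,322)],.18)
rr('mirror frame ends',[(48,342),(152,358)],.139)
rr('pointer tip',[(128,274)],.02);rr('chair',[(252,525)],.05)
E
```

```text
knob [ 0.4737 -0.1992  0.1272] err 0.0002
hub [ 0.4663 -0.244   0.1017] err 0.0008
tab [0.5141 0.1609 0.157 ] err 0.0006
label [ 0.5009 -0.0983  0.1436] err 0.0021
pointer tip [0.5804 0.1519 0.0183] err 0.0018
cam [0.7357 0.1344 0.1034] err 0.0133
((324.2605895996094, 217.53660583496094), (27.190275192260742, 27.476911544799805), 15.673913955688477) [ 0.4662 -0.2424  0.094 ]
((230.35662841796875, 264.6139831542969), (34.612911224365234, 39.408470153808594), 87.52104187011719) [ 0.4654 -0.2454  0.094 ]
stopTop corners [ 0.6229 -0.0534  0.067 ]
stopTop corners [ 0.6289 -0.1418  0.067 ]
base corners near [ 0.3622 -0.0719  0.003 ]
base corners near [ 0.3674 -0.1725  0.003 ]
base far-left [ 0.6321 -0.053   0.003 ]
rail [ 0.3723 -0.1196  0.02  ]
label edge mid [ 0.4992 -0.0843  0.146 ]
chest corners (fl,fr,nr,nl) [ 0.5394 -0.0808  0.143 ]
chest corners (fl,fr,nr,nl) [ 0.5425 -0.1375  0.143 ]
chest corners (fl,fr,nr,nl) [ 0.4585 -0.143   0.143 ]
chest corners (fl,fr,nr,nl) [ 0.4574 -0.0815  0.143 ]
foot c [0.5098 0.1618 0.008 ]
lens [0.7068 0.1342 0.1   ]
tab corners [0.5181 0.1745 0.18  ]
tab corners [0.516  0.1439 0.18  ]
mirror frame ends [0.5089 0.193  0.139 ]
mirror frame ends [0.4993 0.1235 0.139 ]
pointer tip [0.5791 0.1517 0.02  ]
chair [0.398  0.0575 0.05  ]
```

move_arm(xyz=[[2.4,-3.2,0.4],[4.8,-6.4,0.8],[7.2,-9.6,1.2],[9.6,-12.8,1.6],[12,-16,2],[14.4,-19.2,2.4],[16.8,-22.4,2.8],[19.2,-25.6,3],[21.6,-28.8,3],[24,-32,3]], dr=[[0,0,-7],[0,0,-14],[0,0,-21],[0,0,-28],[0,0,-35],[0,0,-42],[0,0,-49],[0,0,-56],[0,0,-63],[0,0,-70]], jaw=[1,1,1,1,1,1,1,1,1,1])

```text
t: 0.98
tcp_pos: [0.4144, 0.2786, 0.2528]
tcp_rot: [-180.0, 0.0, -86.5]
force: [1.2, 0.7, -0.2]
opening: 0.0868
gripper_force: 0.0
```

move_arm(xyz=[[0.6,-4,0],[1.2,-8,0],[1.8,-12,0],[2.4,-16,0],[3,-20,0],[3.6,-24,0],[4.2,-28,0],[4.8,-32,0],[5.4,-36,0],[6,-40,0]], dr=[[0,0,-2],[0,0,-4],[0,0,-4],[0,0,-4],[0,0,-4],[0,0,-4],[0,0,-4],[0,0,-4],[0,0,-4],[0,0,-4]], jaw=[1,1,1,1,1,1,1,1,1,1])

```text
t: 1.82
tcp_pos: [0.4734, -0.1217, 0.2526]
tcp_rot: [-180.0, 0.0, -90.1]
force: [2.0, 0.4, 0.2]
opening: 0.0873
gripper_force: 0.0
```

```bash
python3 - <<'E'
from h import *
s=observe();print(s['t'],s['tcp_pos'],s['tcp_rot'],s['force'])
d=cam('wrist','pics/w1.png'); print(d['T'].round(3).tolist())
for p in ([.4737,-.1992,.145],[.466,-.244,.104]): print(proj(d,p))
E
```

```text
1.8167 [ 0.47341682 -0.12165581  0.25256399] [-1.79992538e+02  1.01618306e-02 -9.01393037e+01] [2.03643811 0.36817935 0.18846381]
[[-1.0, 0.003, 0.001, 0.473], [0.003, 0.967, 0.257, -0.192], [-0.0, 0.257, -0.967, 0.414], [0.0, 0.0, 0.0, 1.0]]
[251.92645028 112.9671999 ]
[259.13029791  70.15977662]
```

View pics/w1.png

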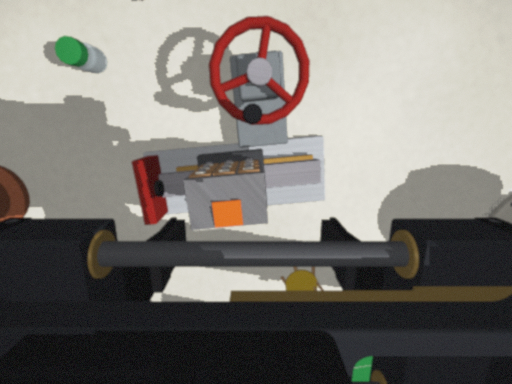

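The wrist view confirms it: the knob is at (252,113) and the hub at (259,71), as predicted. I'll descend and grip.

move_arm(xyz=[[0,-4,0],[0,-7.8,-1],[0,-7.8,-5],[0,-7.8,-9],[0,-7.8,-12.5],[0,-7.8,-14.2],[0,-7.8,-14.2],[0,-7.8,-14.2],[0,-7.8,-14.2],[0,-7.8,-14.2]], dr=[[0,0,0],[0,0,0],[0,0,0],[0,0,0],[0,0,0],[0,0,0],[0,0,0],[0,0,0],[0,0,0],[0,0,0]], jaw=[1,1,1,1,1,1,0,-1,-1,-1])

```text
t: 2.7
tcp_pos: [0.4753, -0.1978, 0.1125]
tcp_rot: [-179.8, -0.0, -90.1]
force: [0.6, -0.2, -0.1]
opening: 0.0681
gripper_force: 0.0
```

move_arm(xyz=[[0,0,0],[0,0,0],[0,0,0]], dr=[[0,0,0],[0,0,0],[0,0,0]], jaw=[-1,-1,-1])

```text
t: 2.95
tcp_pos: [0.4742, -0.1976, 0.1114]
tcp_rot: [-179.9, -0.0, -90.1]
force: [-0.8, 0.2, 0.6]
opening: 0.0484
gripper_force: 0.0
```

move_arm(xyz=[[0,0,0],[0,0,0],[0,0,0],[0,0,0],[0,0,0]], dr=[[0,0,0],[0,0,0],[0,0,0],[0,0,0],[0,0,0]], jaw=[-1,-1,-1,-1,-1])

```text
t: 3.37
tcp_pos: [0.4738, -0.1977, 0.1105]
tcp_rot: [-180.0, 0.0, -90.1]
force: [-0.7, -0.3, 0.4]
opening: 0.0191
gripper_force: 30.0
```

```bash
python3 - <<'E'
import numpy as np
h=np.array([46.6,-24.4]);th0=np.arctan2(-19.9+24.4,47.4-46.6)
p0=h+4.5*np.array([np.cos(th0),np.sin(th0)])
print(p0,np.degrees(th0))
for k in range(0,42):
    a=th0-np.radians(8*k); p=h+4.5*np.array([np.cos(a),np.sin(a)])-p0
    print(8*k,p.round(2).tolist(),end=' ')
E
```

```text
[ 47.38765001 -19.96946871] 79.91940201245771
0 [0.0, 0.0] 8 [0.61, -0.15] 16 [1.19, -0.39] 24 [1.73, -0.7] 32 [2.23, -1.09] 40 [2.66, -1.54] 48 [3.03, -2.05] 56 [3.33, -2.61] 64 [3.54, -3.2] 72 [3.67, -3.81] 80 [3.71, -4.44] 88 [3.67, -5.06] 96 [3.54, -5.68] 104 [3.32, -6.27] 112 [3.03, -6.82] 120 [2.66, -7.33] 128 [2.22, -7.78] 136 [1.72, -8.16] 144 [1.18, -8.48] 152 [0.6, -8.71] 160 [-0.01, -8.86] 168 [-0.64, -8.93] 176 [-1.26, -8.91] 184 [-1.88, -8.8] 192 [-2.48, -8.6] 200 [-3.04, -8.32] 208 [-3.56, -7.97] 216 [-4.03, -7.55] 224 [-4.43, -7.07] 232 [-4.76, -6.54] 240 [-5.02, -5.96] 248 [-5.19, -5.36] 256 [-5.28, -4.74] 264 [-5.28, -4.11] 272 [-5.19, -3.49] 280 [-5.01, -2.89] 288 [-4.76, -2.31] 296 [-4.42, -1.78] 304 [-4.02, -1.3] 312 [-3.55, -0.88] 320 [-3.03, -0.53] 328 [-2.47, -0.26]
```

move_arm(xyz=[[0.61,-0.15,0],[1.19,-0.39,0],[1.73,-0.7,0],[2.23,-1.09,0],[2.66,-1.54,0],[3.03,-2.05,0],[3.33,-2.61,0],[3.54,-3.2,0],[3.67,-3.81,0],[3.71,-4.44,0]], dr=[[0,0,0],[0,0,0],[0,0,0],[0,0,0],[0,0,0],[0,0,0],[0,0,0],[0,0,0],[0,0,0],[0,0,0]], jaw=[-1,-1,-1,-1,-1,-1,-1,-1,-1,-1])

```text
t: 4.2
tcp_pos: [0.5115, -0.2428, 0.1106]
tcp_rot: [-179.9, -0.0, -90.1]
force: [-0.2, 1.9, 1.3]
opening: 0.0189
gripper_force: 30.0
```

move_arm(xyz=[[-0.04,-0.62,0],[-0.17,-1.24,0],[-0.39,-1.83,0],[-0.68,-2.38,0],[-1.05,-2.89,0],[-1.49,-3.34,0],[-1.99,-3.72,0],[-2.53,-4.04,0],[-3.11,-4.27,0],[-3.72,-4.42,0]], dr=[[0,0,0],[0,0,0],[0,0,0],[0,0,0],[0,0,0],[0,0,0],[0,0,0],[0,0,0],[0,0,0],[0,0,0]], jaw=[-1,-1,-1,-1,-1,-1,-1,-1,-1,-1])

```text
t: 5.03
tcp_pos: [0.473, -0.2866, 0.1106]
tcp_rot: [180.0, -0.0, -90.2]
force: [1.4, 0.7, -0.1]
opening: 0.0191
gripper_force: 30.0
```

move_arm(xyz=[[-0.63,-0.07,0],[-1.25,-0.05,0],[-1.87,0.06,0],[-2.47,0.26,0],[-3.03,0.54,0],[-3.55,0.89,0],[-4.02,1.31,0],[-4.42,1.79,0],[-4.75,2.32,0],[-5.01,2.9,0]], dr=[[0,0,0],[0,0,0],[0,0,0],[0,0,0],[0,0,0],[0,0,0],[0,0,0],[0,0,0],[0,0,0],[0,0,0]], jaw=[-1,-1,-1,-1,-1,-1,-1,-1,-1,-1])

```text
t: 5.87
tcp_pos: [0.4238, -0.2568, 0.1106]
tcp_rot: [-179.9, -0.0, -90.1]
force: [4.8, 0.2, -3.6]
opening: 0.0189
gripper_force: 30.0
```

```bash
python3 - <<'E'
from h import *
d=cam('top','pics/top1.png')
m=lambda f:cv2.inRange(cv2.cvtColor(f,cv2.COLOR_BGR2HSV),(5,180,180),(16,255,255))
for n in ('top0','top1'):
    e=load(f'pics/{n}.png'); k=m(e['frame']); k[:150]=0;k[260:]=0;k[:,:265]=0;k[:,305:]=0
    y,x=np.nonzero(k); print(len(x), onz(e,x.mean(),y.mean(),.146).round(4) if len(x) else None)
E
```

```text
0 None
0 None
```

```bash
python3 - <<'E'
from h import *
e=load('pics/top0.png'); print(cv2.cvtColor(e['frame'],cv2.COLOR_BGR2HSV)[203:208,282:287,:].reshape(-1,3).mean(0))
for n in ('top0','top1'):
    e=load(f'pics/{n}.png'); k=cv2.inRange(cv2.cvtColor(e['frame'],cv2.COLOR_BGR2HSV),(4,200,120),(16,255,255)); k[:150]=0;k[260:]=0;k[:,:265]=0;k[:,305:]=0
    y,x=np.nonzero(k); print(len(x), onz(e,x.mean(),y.mean(),.146).round(4) if len(x) else None)
E
```

```text
[ 11.8  251.76 158.2 ]
63 [ 0.501  -0.0955  0.146 ]
10 [ 0.5626 -0.0948  0.146 ]
```

move_arm(xyz=[[-0.17,0.6,0],[-0.26,1.22,0],[-0.26,1.85,0],[-0.17,2.47,0],[0.01,3.07,0],[0.26,3.65,0],[0.42,3.93,0]], dr=[[0,0,0],[0,0,0],[0,0,0],[0,0,0],[0,0,0],[0,0,0],[0,0,0]], jaw=[-1,-1,-1,-1,-1,-1,-1])

```text
t: 6.5
tcp_pos: [0.4236, -0.2229, 0.1105]
tcp_rot: [179.4, -0.5, -90.0]
force: [-6.5, -33.7, -4.2]
opening: 0.019
gripper_force: 30.0
```

move_arm(xyz=[[-0.1,-0.2,0],[-0.2,-0.4,0],[-0.2,-0.4,0]], dr=[[0,0,0],[0,0,0],[0,0,0]], jaw=[-1,-1,-1])

```text
t: 6.75
tcp_pos: [0.4234, -0.2233, 0.1106]
tcp_rot: [179.7, -0.1, -90.2]
force: [-1.4, -9.4, -1.4]
opening: 0.0191
gripper_force: 30.0
```

```bash
python3 - <<'E'
from h import *
d=cam('side','pics/side1.png'); w=cam('wrist','pics/w2.png')
a=cv2.resize(d['frame'][180:300,185:300],None,fx=4,fy=4,interpolation=cv2.INTER_CUBIC); a=cv2.convertScaleAbs(a,alpha=1.8,beta=20)
b=w['frame'][:256,:340]; b=cv2.copyMakeBorder(b,0,a.shape[0]-256,0,0,0); cv2.imwrite('pics/c3.png',np.hstack([a,b])); print(a.shape)
E
```

```text
(480, 460, 3)
```

View pics/c3.png

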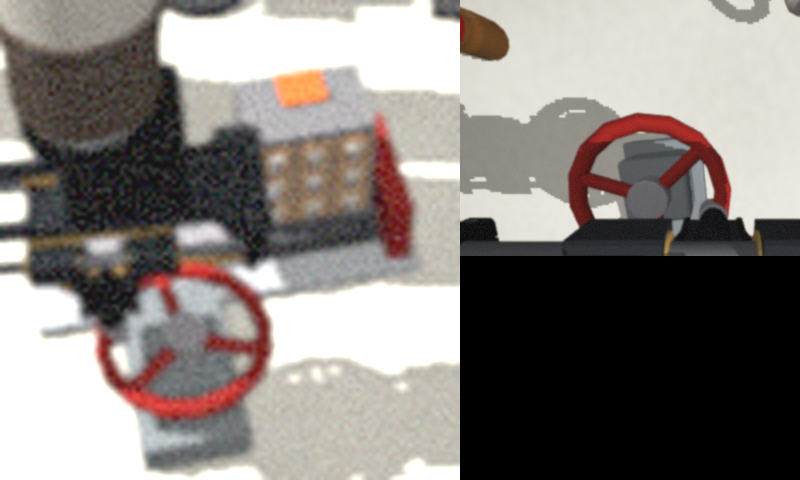

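The carriage block touches the red stop at crop (390,210), and the force confirmed it. I'll release and lift.

move_arm(xyz=[[0,0,0],[0,0,0],[0,0,0],[0,0,0],[0,0,2],[0,0,6],[0,0,10],[0,0,14],[0,4,16],[0,8,16]], dr=[[0,0,0],[0,0,0],[0,0,0],[0,0,0],[0,0,0],[0,0,0],[0,0,0],[0,0,0],[0,0,-4],[0,0,-8]], jaw=[0.3,0.3,0.3,0.3,0.3,0.3,0.3,0.5,0.5,0.5])

```text
t: 7.68
tcp_pos: [0.4279, -0.1437, 0.2755]
tcp_rot: [-179.4, 0.0, -98.6]
force: [1.0, 1.4, -1.4]
opening: 0.0639
gripper_force: 0.0
```

move_arm(xyz=[[1,4,0],[2,8,0],[3,12,0],[4,16,0],[5,20,0],[6,24,0],[6,24,0],[6,24,0]], dr=[[0,0,0],[0,0,0],[0,0,0],[0,0,0],[0,0,0],[0,0,0],[0,0,0],[0,0,0]], jaw=[0.5,0.5,0.5,0.5,0.5,0.5,0.5,0.5])

```text
t: 8.35
tcp_pos: [0.4854, 0.099, 0.2699]
tcp_rot: [179.9, -0.1, -97.9]
force: [-0.5, -0.7, 0.3]
opening: 0.0654
gripper_force: 0.0
```

```bash
python3 - <<'E'
from h import *
s=observe();print(s['t'],s['tcp_pos'],s['tcp_rot'],s['opening'])
w=cam('wrist','pics/w3.png'); cam('top','pics/top2.png'); cam('side','pics/side2.png')
print(proj(w,[.511,.161,.18]))
def lab(n):
    e=load(f'pics/{n}.png'); k=cv2.inRange(cv2.cvtColor(e['frame'],cv2.COLOR_BGR2HSV),(4,200,120),(16,255,255)); k[:150]=0;k[260:]=0;k[:,:265]=0;k[:,305:]=0
    y,x=np.nonzero(k); return len(x), onz(e,x.mean(),y.mean(),.146).round(4) if len(x) else None
print(lab('top0'),lab('top2'))
E
```

```text
8.35 [0.48542801 0.09898897 0.26993039] [ 1.79902840e+02 -5.32820418e-02 -9.79238328e+01] 0.06535015433820557
[236.09262961 256.67682645]
(63, array([ 0.501 , -0.0955,  0.146 ])) (6, array([ 0.5463, -0.0968,  0.146 ]))
```

View pics/w3.png

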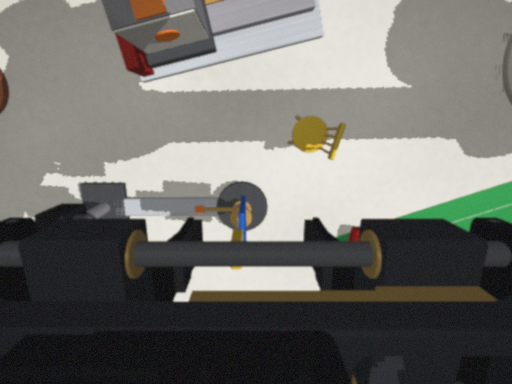

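The wrist view shows the orange dot at (168,34), the mirror foot centred at (241,206), the tab at about (237,250) and the lens at about (97,210). I'll turn these into positions.

```bash
python3 - <<'E'
from h import *
w=load('pics/w3.png'); f=w['frame']; h=cv2.cvtColor(f,cv2.COLOR_BGR2HSV)
k=cv2.inRange(h,(2,190,60),(16,255,255)); k[60:]=0
n,l,st,c=cv2.connectedComponentsWithStats(k)
for i in range(1,n):
    if st[i,4]>30: print('orange',st[i],c[i],onz(w,*c[i],.1).round(4),onz(w,*c[i],.146).round(4))
y=cv2.inRange(h,(15,150,60),(30,255,255)); y[:,:200]=0;y[:,270:]=0;y[:212]=0;y[290:]=0
n,l,st,c=cv2.connectedComponentsWithStats(y)
for i in range(1,n):
    if st[i,4]>15: print('yellow',st[i],c[i],[onz(w,*c[i],z).round(4).tolist() for z in (.16,.18)])
b=cv2.inRange(h,(105,150,40),(130,255,255)); ys,xs=np.nonzero(b[180:260,220:270]); print('blue',xs.min()+220,xs.max()+220,ys.min()+180,ys.max()+180)
print('foot',onz(w,241,206,.008).round(4),'ptr tip',onz(w,200,209,.018).round(4),'lens',onz(w,108,210,.1).round(4))
st=lambda x,y:np.array([.498+x*.998-y*.065,-.112+x*.065+y*.998])
print('dot pred',st(.065,.0315))
for A in ((.511,.161),(.5098,.1618)):
  for D in ((.561,-.076),):
    print(np.degrees(np.arctan2(D[1]-A[1],D[0]-A[0])))
E
```

```text
orange [134   0  18  19 117] [141.22222222   8.52136752] [ 0.578  -0.1033  0.1   ] [ 0.5638 -0.0849  0.146 ]
orange [156  31  23   9 146] [166.89726027  34.98630137] [ 0.5562 -0.0745  0.1   ] [ 0.545 -0.06   0.146]
yellow [248 212   3  10  17] [248.52941176 216.70588235] [[0.4934, 0.1267, 0.16], [0.4921, 0.1196, 0.18]]
yellow [233 230   9  11  91] [237.25274725 235.27472527] [[0.5086, 0.1462, 0.16], [0.5062, 0.1376, 0.18]]
yellow [232 266   9   3  18] [235.61111111 266.61111111] [[0.5162, 0.1835, 0.16], [0.5133, 0.1722, 0.18]]
blue 239 245 197 240
foot [0.5129 0.1606 0.008 ] ptr tip [0.5783 0.1533 0.018 ] lens [0.6761 0.1137 0.1   ]
dot pred [ 0.5608225 -0.076338 ]
-78.08697633159925
-77.84930930967099
```

move_arm(xyz=[[1.4,3.1,0],[2.7,6.2,0],[2.7,6.2,-4],[2.7,6.2,-8],[2.7,6.2,-11],[2.7,6.2,-12.3],[2.7,6.2,-12.3],[2.7,6.2,-12.3],[2.7,6.2,-12.3],[2.7,6.2,-12.3]], dr=[[0,0,0],[0,0,0],[0,0,0],[0,0,0],[0,0,0],[0,0,0],[0,0,0],[0,0,0],[0,0,0],[0,0,0]], jaw=[0.5,0.5,0.5,0.5,0.5,0.5,0,-1,-1,-1])

```text
t: 9.33
tcp_pos: [0.5139, 0.159, 0.1495]
tcp_rot: [-179.8, 0.1, -98.2]
force: [0.6, -0.5, 0.4]
opening: 0.0462
gripper_force: 0.0
```

move_arm(xyz=[[0,0,0],[0,0,0],[0,0,0],[0,0,0],[0,0,0],[0,0,0],[0,0,0]], dr=[[0,0,0],[0,0,0],[0,0,0],[0,0,0],[0,0,0],[0,0,0],[0,0,0]], jaw=[-1,-1,-1,-1,-1,-1,-1])

```text
t: 9.92
tcp_pos: [0.5118, 0.1591, 0.1476]
tcp_rot: [179.9, -0.0, -98.1]
force: [-5.0, 0.6, 3.8]
opening: 0.0119
gripper_force: 30.0
```

move_arm(xyz=[[0,0,0],[0,0,0],[0,0,0],[0,0,0],[0,0,0],[0,0,0],[0,0,0],[0,0,0],[0,0,0],[0,0,0]], dr=[[0,0,-3.5],[0,0,-7],[0,0,-10.5],[0,0,-14],[0,0,-17.5],[0,0,-21],[0,0,-24.5],[0,0,-28],[0,0,-31.5],[0,0,-35]], jaw=[-1,-1,-1,-1,-1,-1,-1,-1,-1,-1])

```text
t: 10.75
tcp_pos: [0.5107, 0.1595, 0.1476]
tcp_rot: [179.8, -0.1, -133.3]
force: [-9.0, 4.5, 5.4]
opening: 0.0119
gripper_force: 30.0
```

move_arm(xyz=[[0,0,0],[0,0,0],[0,0,0],[0,0,0],[0,0,0]], dr=[[0,0,0],[0,0,0],[0,0,0],[0,0,0],[0,0,0]], jaw=[-1,-1,-1,-1,-1])

```text
t: 11.17
tcp_pos: [0.5107, 0.1596, 0.1476]
tcp_rot: [179.8, -0.1, -133.1]
force: [-9.5, 4.4, 5.7]
opening: 0.0116
gripper_force: 30.0
```

```bash
python3 - <<'E'
from h import *
s=observe();print(s['t'],s['tcp_pos'],s['tcp_rot'],s['force'],s['wrist_torque'])
d=cam('side','pics/side3.png'); w=cam('wrist','pics/w4.png')
a=cv2.resize(d['frame'][130:230,190:330],None,fx=4,fy=4,interpolation=cv2.INTER_CUBIC); a=cv2.convertScaleAbs(a,alpha=1.8,beta=20)
b=w['frame'][:300,130:370]; b=cv2.copyMakeBorder(b,0,a.shape[0]-300,0,0,0); cv2.imwrite('pics/c4.png',np.hstack([a,b])); print(a.shape)
E
```

```text
11.1667 [0.51068227 0.15955315 0.14757968] [ 1.79828958e+02 -1.33035777e-01 -1.33124113e+02] [-9.46748736  4.39100037  5.68762821] [1.48303598 2.47862841 0.05042731]
(400, 560, 3)
```

View pics/c4.png

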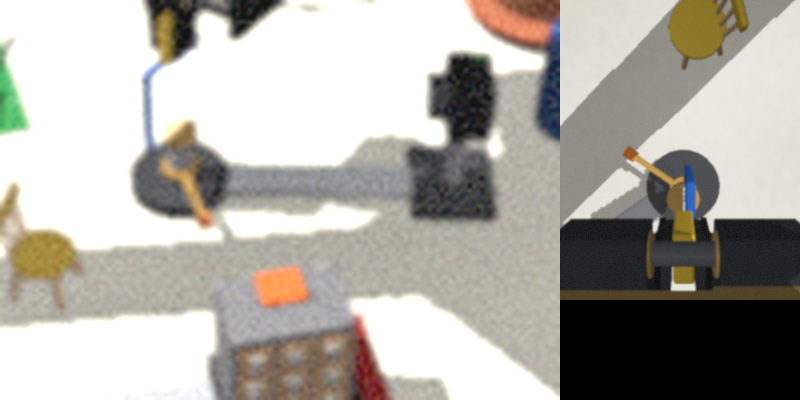

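The brass pointer's tip is at (199,153) in the wrist view and (241.8,185) in the side view, aimed towards the chest. I'll check its bearing against the dot's.

```bash
python3 - <<'E'
from h import *
w=load('pics/w4.png');s=load('pics/side3.png');T=load('pics/top0.png')
def comp(d,lo,hi,box):
    k=cv2.inRange(cv2.cvtColor(d['frame'],cv2.COLOR_BGR2HSV),lo,hi);m=np.zeros_like(k);x0,y0,x1,y1=box;m[y0:y1,x0:x1]=k[y0:y1,x0:x1];y,x=np.nonzero(m);return x.mean(),y.mean(),len(x)
a=comp(w,(2,170,60),(14,255,255),(188,142,210,164)); b=comp(s,(2,150,50),(14,255,255),(234,178,250,192)); print(a,b)
p1=onz(w,*a[:2],.018);p2=onz(s,*b[:2],.018);print('tip',p1,p2,tri(*ray(w,*a[:2]),*ray(s,*b[:2])))
# foot centre by dark disc ellipse, side and top
D=np.array([.557,-.0745]); D2=np.array([.561,-.0763])
for A in ([.512,.161],[.5107,.161]):
    A=np.array(A); f=lambda p:np.degrees(np.arctan2(p[1]-A[1],p[0]-A[0])).round(2)
    print('tip bearing',f(p1),f(p2),'dist',np.linalg.norm(p1[:2]-A),'dot',f(D),f(D2))
# bar bearing from side crop edges midline and camera base
for u,v in ((230,180),(400,185)):
    print('bar',onz(s,190+u/4,130+v/4,.012))
for u,v in ((113,372),(140,205),(146,165)): print('bar top',onz(T,190+u/5.161,135+v/5.161,.012))
E
```

```text
(np.float64(199.7093023255814), np.float64(153.3139534883721), 86) (np.float64(240.75), np.float64(184.0), 4)
tip [0.52657016 0.09386248 0.018     ] [0.52666167 0.10142824 0.018     ] (array([0.52553012, 0.09427222, 0.02509817]), np.float64(0.000988523514072822))
tip bearing -77.76 -76.17 dist 0.0687003376549807 dot -79.18 -78.33
tip bearing -76.7 -75.0 dist 0.06898774393153788 dot -78.88 -78.03
bar [0.5537466  0.14624259 0.012     ]
bar [0.69195067 0.12366216 0.012     ]
bar top [0.50921567 0.16072921 0.012     ]
bar top [0.63165471 0.14542037 0.012     ]
bar top [0.6614309 0.1420349 0.012    ]
```

```bash
python3 -c "
from rig import *
print(close_job())"
```

```text
the job is handed in; nothing more can be done
None
```

I've handed the job in, but the judge returned no result: the carriage is home against its stop, and the gripper still holds the mirror with its pointer within about 1–2 degrees of the dot by my measurement (about 7 degrees is allowed).

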